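# Load and free the floating inspection stage

## Robot

A 6-joint arm with a two-finger parallel gripper is mounted at the origin on a cart in front of the work surface, level with it; the furniture and walls round the work are solid. World frame = base frame: x ahead of the robot, y to its left, z up, the work surface at z = 0. Lengths are in m, angles in degrees, forces in N, time in s.
With the tool pointing down it reaches from about 0.35 to 0.875 m from the base axis. Payload 4.2 kg.
Tool frame: the origin (TCP) lies between the finger pads; the fingertips stand 14 mm ahead of it and the grasp point (between the pads) lies 5 mm behind it; z points along the fingers, y is the line along which they close (so a half turn about z gives the same grasp; the last joint's range is limited). The gripper opens to 87 mm and grips with 3 to 60 N. Pads are 19 mm wide; open, the fingers measure 117 mm over their backs; the gripper's body (75 mm by 190 mm) begins 51 mm behind the grasp point.
Start: joints at [-61.444, 22.042, 0.453, 0, -68.411, -14.817], TCP at [0.148, -0.607, 0.237] pointing down, gripper open.
Joint ranges: [-179.83, 179.83], [-69.29, 118.12], [-61.27, 80.66], [-181.25, 117.63], [-171.15, -9.14], [-177.46, 177.46]. Speed limits (degrees/s): [159.86, 159.86, 180, 180, 180, 180].

## Interface

Orientations are given as a 3x3 rotation matrix whose columns are the frame's x, y, z axes.
In Python, from station import * gives the robot as it stands. The module is installed in compiled form; this text tells all that it offers.
- The arm moves only by the tool play_rows, never from a script. Its argument "steps" is a list of rows, each an object of numbers: "ax", "ay", "az": the turn, a rotation vector about the tool's x, y, z in degrees; "dx", "dy", "dz": the shift along the tool's x, y, z in mm; "claw": the finger opening in mm, from 0 to 87. A call has 1 to 20 rows; each row shifts and turns the commanded pose from where the row before left it, along the tool's axes as they then stand; what a row does not reach is not made up. A row lasts 1/10 s, in which the tool goes at most 50 mm and 8.59 degrees, less where a joint would pass 70% of its speed; a pose out of reach is approached as far as the arm can. A call with a gripper value outside its range is refused whole. The fingers move at their own pace and stop on an object; the grip force is fixed at half the most. Time passes only in rows, so rows that do not move let the fingers close. It gives the time, the measured TCP pose, the force, the opening and the grip force at its end, in the units of the state.
- sense(): the state, without advancing time (a new reading comes with each control period).
- capture(name): name is "side" or "top" or "wrist"; returns a dict with "frame" (384x512x3 uint8, blue, green, red), "range_z" (384x512 float32, m along the optical axis (not along the pixel's ray), 0 where there is no reading), "fx", "fy", "cx", "cy" (pixels), "xyz" and "rotation" of the camera in the world. Camera axes: x right, y down, z forward; pixel columns grow to the right and rows downward; lengths in m; the calibration is good to about 2 mm. The wrist camera is an equidistant fisheye: a pixel r from the principal point sees the ray r / f radians off the axis. A picture is of the moment at which its call begins.
- finish_job(): hands the job in; it is judged then, once.
The state is a dict: "time_s": time; "joints": joint angles; "joint_velocities": joint speeds; "effort": joint torques, N m; "tcp_pos": TCP position; "ee_rot": TCP orientation; "wrist_force": force on the tool from outside, world axes, zero at the start; "moment": the same for the moment, N m; "gripper_width": opening from 0.0 (shut) to 1.0 (fully open); "gripper_force": force on a finger pad.
Only numpy, scipy, OpenCV 4.12 (cv2) and the standard library are available. Lean on these libraries where they do the work, as an engineer would, in place of code of your own. Each camera call takes 0.05 s, during which the arm holds its last target. There are 200 camera calls.

## Task

Get the inspection stage ready for calibration: slide the longer of the two framed glass plates, bevelled end first, under the table's two sprung clips until it is fully home against the stop and both clips have snapped down into its groove. Also free the table: push the stage's black-knobbed lock lever outward, past its stiff detent, right into the float notch at the end of its swing, and push the freed table, plate and all, back to its rear end stop. Leave the short plate and everything else on the bench where it is.

Things in the scene. Friction and masses are not known exactly. Their poses are not given: they have to be found in the camera images.
- stage: Inspection stage's fixed base: grey plate 224 x 120 mm, 12 mm high, with two rails. Origin: centre of its underside. Its +x is the loading direction, from the table's open mouth (the -x end, nearest the robot) to the rear end with the clips; +y is its left side, where the lever's bracket stands out to y = +106 mm; z up. Its yaw varies.
- table_bed (a point): Centre of the bed (top face) of the sliding black table, 150 (x) x 104 mm (y), 38 mm above the bench; moves with the table, axes as the stage. Two side guides, 6 mm high and 68 mm apart inside (the plate is 64 wide), run from x = -60 to +60 mm; their mouths, x = -79 to -60 mm, flare to 85 mm. With plate_long home its origin is at x = +2 mm, y = 0 within 2 mm, z = 0.
- rear_stop (a point): Foot of the face of the stop that the plate's leading edge must meet: 67 mm behind table_bed (+x), 9 mm high, 50 mm wide. The clip leaves run over the side guides 11 to 17 mm above the bed, back to hinge blocks 18 mm high on either side of the stop.
- table_front (a point): Middle of the upper edge of the table's front (mouth) end, 75 mm ahead (-x) of table_bed, 38 mm above the bench; the front face below it is 8 mm high. A plate that is home ends 12 mm behind this edge, so the table can be pushed by this face or by the plate's grip.
- table (a joint): Travel of the table along the stage's +x: 0 = front end (where it starts), 0.05 m = rear end stop. A tongue on the lock lever holds it, with about 2 mm play, until the lever is past its detent; then it runs freely, under 3 N, and stays where it is left.
- clip_left (a joint): Left sprung clip's lift, rad: 0 = at rest, toe 3 mm above the bed; about 0.10 = toe riding on a plate; about 0.03 = snapped down in a plate's groove. The clip rides up by itself when the plate's bevel is pushed under it, and presses with 1.5 to 2.5 N. Pushing a plate under both takes 6 to 20 N; hold the plate's grip while pushing, for a push high on a loose plate tips its tail up.
- clip_right (a joint): Right sprung clip, the same as clip_left.
- clip_left_toe (a point): Lowest point of the left clip's toe, a round bar 10 mm in diameter and 13 mm long (y) with a turned-up lip in front. At rest both toes stand at x = +22 mm and y = 26 mm left and right of table_bed, 48 mm ahead of the hinge.
- clip_right_toe (a point): Lowest point of the right clip's toe.
- lever (a joint): Lock lever's angle, rad: 0 = leaning 0.35 inward over the table; grows as the knob swings outward (stage +y); 0.80 = end of swing, leaning 0.45 outward. Below 0.43 it swings freely (1 N) and stays where left, table locked. At 0.43 to 0.60 a ball detent resists (10 N at the knob) and pushes it back; past 0.60 it drops into the float notch, 0.70 to 0.80: table free. Starts at 0 to 0.35.
- lever_knob (a point): Centre of the lever's black ball knob, 24 mm in diameter, 75 mm from the hinge; 101 to 109 mm above the bench. Over the table, on its inner side, the space above 75 mm is open.
- lever_hinge (a point): Lever's hinge, on the stage at x = +20, y = +84 mm, 34 mm above the bench; its axis lies along the stage's x, so the knob moves in the stage's y-z plane.
- plate_long: The longer plate: grey metal frame 130 (x) x 64 mm (y), 8 mm thick, with a dotted glass pane; 0.12 to 0.24 kg; lies flat. Origin: centre of its underside. Its leading end is +x, bevelled from 8 down to 2 mm over the last 14 mm. A groove, 15 mm wide at the top and 3.5 mm deep, crosses the frame, its middle at x = +20 mm. The upright grip stands near the -x end.
- plate_long_grip (a point): On plate_long's grip: an upright grey metal block 12 mm thick (x), 40 mm wide (y), from 8 to 34 mm above the plate's underside; the point lies in its middle, 54 mm behind the plate's origin (x = -54 mm) and 24 mm above the underside.
- plate_short: The shorter plate, for another stage: the same frame, 96 mm long, with the same grip 37 mm behind its origin (-x). Not to be used; leave it.
- flux_bottle: White bottle with a red spout, 36 mm across, 100 mm high. Origin: centre of its underside. Bystander.
- solder_reel: Blue and white reel of solder, 57 mm across, 37 mm high, beside the stage. Bystander.
- side_cutter: Side cutters with red handles, 118 x 38 x 12 mm, lying in front of the stage. Bystander.
- driver_red: Screwdriver with a red handle, 160 x 15 mm, lying at the back left. Bystander.
- tape_roll: Roll of black tape, 58 mm across, 19 mm high. Bystander.
- alcohol_pump: White pump bottle with a blue cap, 66 mm across, 112 mm high. Bystander.

How it is judged:
By the outcome, as a careful person would: the job done as asked, in the order asked, and still so for the second after the job is handed in, with the robot touching nothing.
It also fails if it takes over 58 s, if anything falls off the work surface, if the arm or the gripper's body presses on something with over 40 N, if the wrist force passes 120 N, or if a joint passes its speed limit or range.

## Working session

There is one attempt and no reset: what is moved stays moved. The work goes in short steps, Python scripts to look and compute and a tool call to move; the robot and the scene stay as the last step left them, time stands still between calls to the robot, and variables do not carry over. Pictures are saved under pics/ and viewed, at most 10 in all, crops included, and the job is handed in when it is done.

Besides the shell and the picture viewer there is one more tool, called after "Request:" as name(argument=value, ...), one argument or row to a line, values as JSON. play_rows: Moves the arm, as the interface text tells. Its arguments: {"type":"object","properties":{"steps":{"type":"array"}},"required":["steps"]}

```bash
mkdir -p pics; cat > h.py <<'E'
from station import *
import numpy as np, cv2
def cap(n,f):
    c=capture(n); cv2.imwrite(f'pics/{f}.png',c['frame']); np.savez(f'pics/{f}.npz',**c); return c
def load(f): return dict(np.load(f'pics/{f}.npz'))
def w(c,u,v,z=None,fish=False):
    "world point of pixel; from depth, or on plane z"
    R=np.array(c['rotation']).reshape(3,3);x=(u-c['cx'])/c['fx'];y=(v-c['cy'])/c['fy']
    if fish:
        r=np.hypot(x,y); s=np.tan(r)/max(r,1e-9); x,y=x*s,y*s
    d=R@np.array([x,y,1.])
    if z is None: return c['xyz']+d*c['range_z'][int(v),int(u)]
    return c['xyz']+d*(z-c['xyz'][2])/d[2]
E
python3 - <<'E'
from h import *
for n in('top','side'):
    c=cap(n,n+'0'); print(n,c['xyz'],np.array(c['rotation']).round(3).tolist(),c['fx'],c['cx'],c['cy'])
s=sense(); print(s['time_s'],s['tcp_pos'],np.array(s['ee_rot']).round(3).tolist(),s['gripper_width'])
E
```

```text
top [ 0.23861    -0.00431789  1.57011346] [[-0.024, -0.985, 0.169], [-1.0, 0.024, -0.003], [-0.001, -0.169, -0.986]] 482.3308795889633 253.1022881791268 192.65680567255188
side [ 0.41462522 -1.03004148  0.99151102] [[0.998, -0.05, 0.038], [-0.062, -0.654, 0.754], [-0.013, -0.755, -0.656]] 415.22305221308557 248.65814754819854 190.15348978176263
0.1 [ 0.14835373 -0.60661757  0.23556476] [[-0.971, -0.237, -0.001], [-0.237, 0.971, 0.002], [0.0, 0.002, -1.0]] 1.0002541066470028
```

View pics/top0.png

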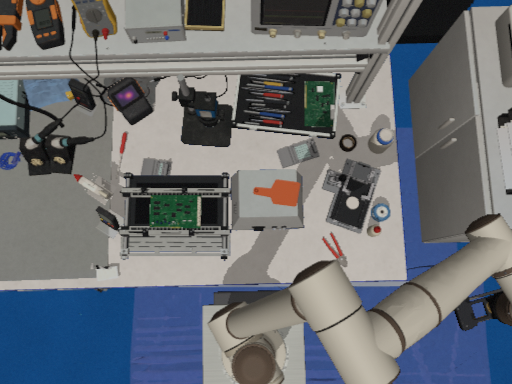

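View pics/side0.png

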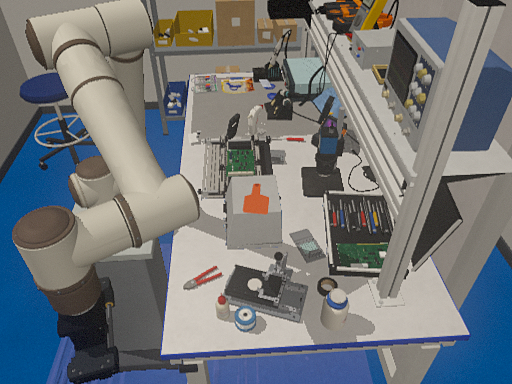

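The top view shows the stage near (353,195), one plate near (298,152) and possibly another near (155,170). I'll enlarge these areas.

```bash
python3 - <<'E'
from h import *
t=load('top0');s=load('side0')
a=cv2.resize(t['frame'][130:245,270:400],None,fx=4,fy=4,interpolation=cv2.INTER_CUBIC)
b=cv2.resize(t['frame'][150:190,130:195],None,fx=4,fy=4,interpolation=cv2.INTER_CUBIC)
o=np.zeros((600,800,3),np.uint8);o[:460,:520]=a;o[:160,530:790]=b
d=cv2.resize(s['frame'][225:325,215:315],None,fx=2.6,fy=2.6,interpolation=cv2.INTER_CUBIC);o[170:430,530:790]=d
cv2.imwrite('pics/m1.png',o)
for u,v in[(298,152),(290,160),(155,170),(353,200),(340,215),(352,202),(333,180),(345,167),(370,178),(284,160),(316,145)]:print(u,v,w(t,u,v).round(3))
E
```

```text
298 152 [ 0.639 -0.162  0.011]
290 160 [ 0.613 -0.134  0.008]
155 170 [ 0.592  0.316 -0.001]
353 200 [ 0.469 -0.33   0.036]
340 215 [ 0.422 -0.285  0.036]
352 202 [ 0.462 -0.325  0.041]
333 180 [ 0.536 -0.268  0.04 ]
345 167 [ 0.585 -0.316  0.007]
370 178 [ 0.544 -0.395  0.015]
284 160 [ 0.614 -0.115  0.004]
316 145 [ 0.664 -0.224  0.   ]
```

View pics/m1.png

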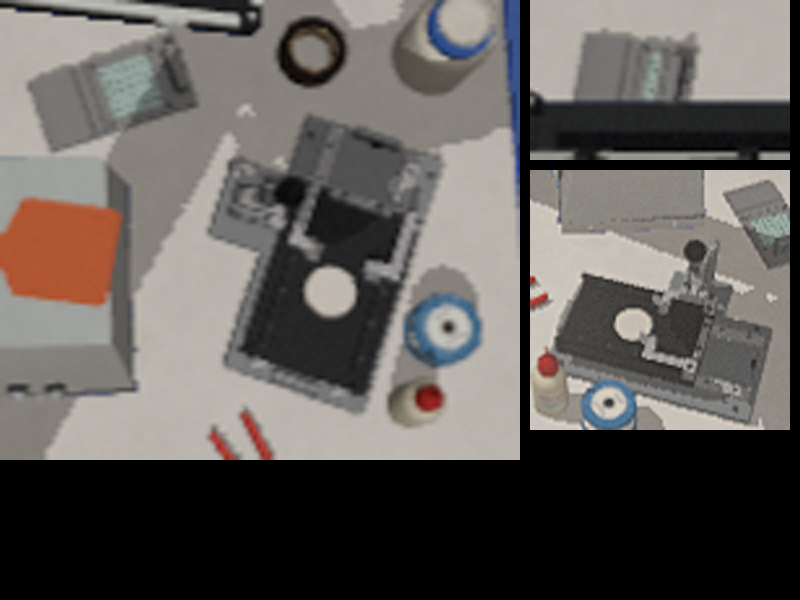

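The top view gives the long plate at crop (112,92), about 120 mm long, with its grip at its right end near (180,65). The short plate is beyond the far fixture. The stage is at crop (330,270), yawed about -16°, with the knob at (290,192). I'll move the wrist camera in between.

Request:
play_rows(
  steps=[
    {"dx": -35,"dy": 20,"dz": -5},
    {"dx": -35,"dy": 20,"dz": -5},
    {"dx": -35,"dy": 20,"dz": -5},
    {"dx": -35,"dy": 20,"dz": -5},
    {"dx": -35,"dy": 20,"dz": -5},
    {"dx": -35,"dy": 20,"dz": -5},
    {"dx": -35,"dy": 20,"dz": -5},
    {"dx": -35,"dy": 20,"dz": -5},
    {"dx": -35,"dy": 20,"dz": -5},
    {"dx": -35,"dy": 20,"dz": -5},
    {"dx": -35,"dy": 20,"dz": -5},
    {"dx": -35,"dy": 20},
    {"dx": -35,"dy": 20},
    {},
  ],
)

```text
invalid input at $.steps[0]: expected keys ax, ay, az, dx, dy, dz, claw
```

```bash
python3 - <<'E'
from h import *
c=cap('wrist','w1'); print(c['xyz'],np.array(c['rotation']).round(3).tolist(),c['fx'],c['cx'],c['cy'])
s=sense(); print(s['time_s'],s['tcp_pos'],s['joints'],np.array(s['ee_rot']).round(3).tolist(),s['wrist_force'])
print((c['range_z']>0).mean())
cv2.imwrite('pics/w1b.png',cv2.resize(c['frame'],(800,600),interpolation=cv2.INTER_CUBIC))
E
```

```text
[ 0.08002122 -0.62258476  0.38333993] [[-0.237, 0.939, 0.251], [0.972, 0.228, 0.063], [0.002, 0.259, -0.966]] 297.3186396354542 254.43622189091587 191.2154312032449
0.15 [ 0.14834184 -0.60669754  0.23571411] [-6.14450674e+01  2.20808283e+01  3.98344739e-01 -2.00828905e-02
 -6.84121567e+01 -1.48166076e+01] [[-0.971, -0.237, -0.001], [-0.237, 0.971, 0.002], [0.0, 0.002, -1.0]] [-0.61794     1.25546655  0.28210852]
0.9596455891927084
```

View pics/w1b.png

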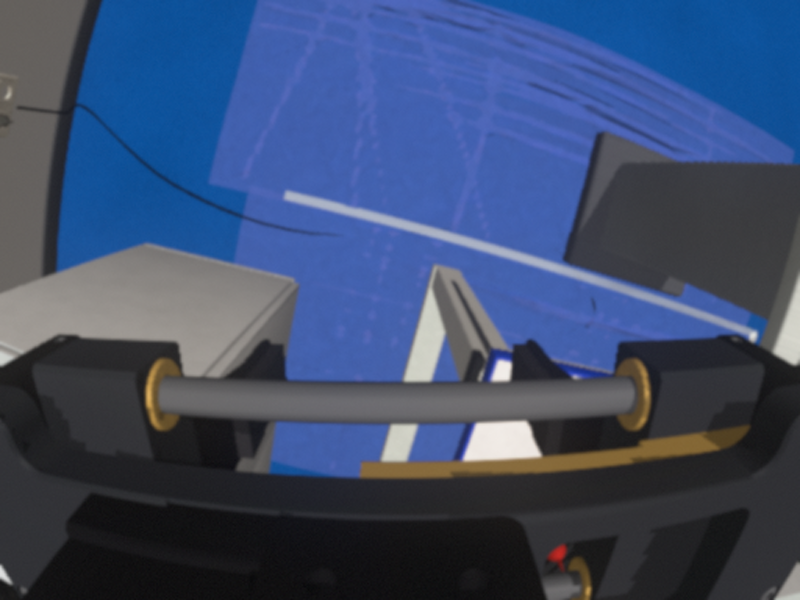

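The wrist picture is filled by the gripper in its lower part; it sees the +x side of the tool (backward). I'll check the clearance above the bench before moving.

```bash
python3 - <<'E'
from h import *
t=load('top0')
for u,v in[(200,70),(300,72),(370,80),(345,45),(378,50),(300,130),(290,100),(383,137),(375,60),(365,100)]:print(u,v,w(t,u,v).round(3))
E
```

```text
200 70 [0.809 0.132 0.296]
300 72 [ 0.808 -0.151  0.268]
370 80 [ 0.806 -0.367  0.204]
345 45 [ 0.805 -0.249  0.434]
378 50 [ 0.797 -0.335  0.419]
300 130 [ 0.71  -0.17   0.027]
290 100 [ 0.818 -0.141  0.019]
383 137 [ 0.657 -0.421  0.104]
375 60 [ 0.809 -0.35   0.333]
365 100 [ 0.817 -0.398  0.004]
```

Request:
play_rows(
  steps=[
    {"ax": 0,"ay": 0,"az": 0,"dx": -36,"dy": 20,"dz": -7,"claw": 87},
    {"ax": 0,"ay": 0,"az": 0,"dx": -36,"dy": 20,"dz": -7,"claw": 87},
    {"ax": 0,"ay": 0,"az": 0,"dx": -36,"dy": 20,"dz": -7,"claw": 87},
    {"ax": 0,"ay": 0,"az": 0,"dx": -36,"dy": 20,"dz": -7,"claw": 87},
    {"ax": 0,"ay": 0,"az": 0,"dx": -36,"dy": 20,"dz": -7,"claw": 87},
    {"ax": 0,"ay": 0,"az": 0,"dx": -36,"dy": 20,"dz": -7,"claw": 87},
    {"ax": 0,"ay": 0,"az": 0,"dx": -36,"dy": 20,"dz": -7,"claw": 87},
    {"ax": 0,"ay": 0,"az": 0,"dx": -36,"dy": 20,"dz": -7,"claw": 87},
    {"ax": 0,"ay": 0,"az": 0,"dx": -36,"dy": 20,"dz": -7,"claw": 87},
    {"ax": 0,"ay": 0,"az": 0,"dx": -36,"dy": 20,"dz": -7,"claw": 87},
    {"ax": 0,"ay": 0,"az": 0,"dx": -36,"dy": 20,"dz": -7,"claw": 87},
    {"ax": 0,"ay": 0,"az": 0,"dx": -36,"dy": 20,"dz": 0,"claw": 87},
    {"ax": 0,"ay": 0,"az": 0,"dx": -36,"dy": 20,"dz": 0,"claw": 87},
    {"ax": 0,"ay": 0,"az": 0,"dx": -36,"dy": 20,"dz": 0,"claw": 87},
    {"ax": 0,"ay": 0,"az": 0,"dx": 0,"dy": 0,"dz": 0,"claw": 87},
  ],
)

```text
time_s: 1.65
tcp_pos: [0.5743, -0.2122, 0.3119]
ee_rot: [[-0.97, -0.242, -0.001], [-0.242, 0.97, 0.001], [0.001, 0.001, -1.0]]
wrist_force: [-0.1, 0.5, 0.2]
gripper_width: 1.004
gripper_force: 0.0
```

```bash
python3 -c "
from h import *
cap('wrist','w2')"
```

Request:
play_rows(
  steps=[
    {"ax": 0,"ay": 0,"az": 0,"dx": -30,"dy": 0,"dz": 0,"claw": 87},
    {"ax": 0,"ay": 0,"az": 0,"dx": -30,"dy": 0,"dz": 0,"claw": 87},
    {"ax": 0,"ay": 0,"az": 0,"dx": -30,"dy": 0,"dz": 0,"claw": 87},
    {"ax": 0,"ay": 0,"az": 0,"dx": -20,"dy": 0,"dz": 0,"claw": 87},
    {"ax": 0,"ay": 0,"az": 0,"dx": 0,"dy": 0,"dz": 0,"claw": 87},
  ],
)

```text
time_s: 2.2
tcp_pos: [0.6794, -0.1894, 0.3115]
ee_rot: [[-0.971, -0.237, -0.002], [-0.237, 0.971, 0.0], [0.002, 0.001, -1.0]]
wrist_force: [-0.2, 0.1, -0.0]
gripper_width: 1.001
gripper_force: 0.0
```

```bash
python3 - <<'E'
from h import *
c=cap('wrist','w3'); b=load('w2')
o=np.vstack([cv2.resize(x['frame'][:300],(512,300)) for x in (b,c)])
cv2.imwrite('pics/m3.png',o)
for x in(b,c):print(x['xyz'].round(4),x['rotation'].round(3).tolist())
E
```

```text
[ 0.5061 -0.2283  0.4597] [[-0.241, 0.938, 0.25], [0.97, 0.233, 0.063], [0.001, 0.258, -0.966]]
[ 0.6113 -0.2052  0.4594] [[-0.237, 0.939, 0.249], [0.972, 0.229, 0.061], [0.001, 0.257, -0.966]]
```

View pics/m3.png

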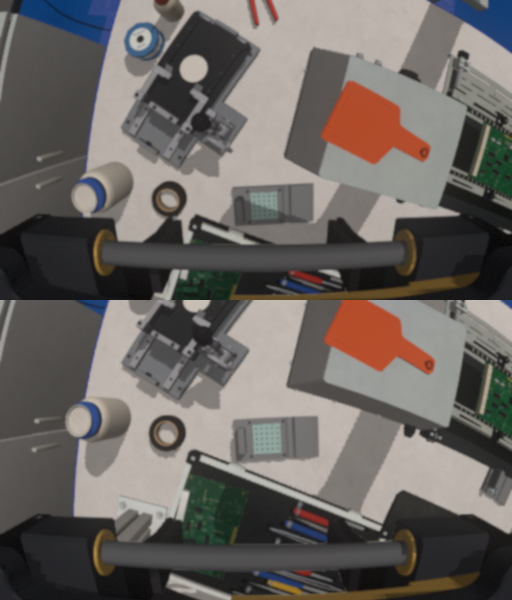

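The upper half (w2) shows the stage at (190,90), its knob at (200,122), and the long plate at (272,203) with its grip at (240,207). The lower half (w3) shows the plate at (275,140). I'll fit poses from both views' range clouds.

```bash
cat >> h.py <<'E'
def cloud(c):
    v,u=np.mgrid[0:384,0:512]; a=(u-c['cx'])/c['fx'];b=(v-c['cy'])/c['fy'];r=np.hypot(a,b);s=np.tan(r)/np.maximum(r,1e-9)
    z=c['range_z']; P=np.stack([a*s*z,b*s*z,z],-1)@c['rotation'].T+c['xyz']; P[z<=0]=np.nan; return P
def sel(P,x0,x1,y0,y1,z0,z1):
    p=P.reshape(-1,3);return p[(p[:,0]>x0)&(p[:,0]<x1)&(p[:,1]>y0)&(p[:,1]<y1)&(p[:,2]>z0)&(p[:,2]<z1)]
def rect(q):
    (c,s,a)=cv2.minAreaRect((q[:,:2]*1000).astype(np.float32)); return np.round(c,1),np.round(s,1),round(a,2),len(q),(q[:,2].mean()*1000).round(1)
E
python3 - <<'E'
from h import *
for n in('w2','w3'):
    P=cloud(load(n)); 
    q=sel(P,.56,.72,-.26,-.08,-.02,.003); print(n,'bench',q[:,2].mean(),q[:,2].std())
    print(' plate',rect(sel(P,.56,.69,-.24,-.08,.005,.012)), 'all',rect(sel(P,.56,.69,-.24,-.08,.005,.05)))
    print(' grip',rect(sel(P,.56,.69,-.24,-.08,.024,.04)))
    print(' tabletop',rect(sel(P,.36,.62,-.45,-.24,.0365,.0395)))
    print(' knob',rect(sel(P,.45,.62,-.36,-.2,.09,.13)),np.nanmax(sel(P,.45,.62,-.36,-.2,.09,.13)[:,2]))
    print(' stage',rect(sel(P,.34,.65,-.47,-.2,.008,.05)))
E
```

```text
w2 bench -0.00014360710096293422 0.0009168677694379909
 plate (array([ 639.8, -165.8]), array([ 64.9, 124.1]), 16.83, 2448, np.float64(7.2)) all (array([ 645.1, -176.4]), array([ 68.9, 147.4]), 16.83, 2750, np.float64(9.8))
 grip (array([ 662.2, -221.9]), array([35.5, 55.6]), 89.62, 256, np.float64(32.1))
 tabletop (array([ 460.6, -343.1]), array([221.8, 152. ]), 66.42, 5350, np.float64(37.9))
 knob (array([ 530.4, -288.7]), array([22.5, 22.7]), 21.73, 315, np.float64(112.7)) 0.11944523189504275
 stage (array([ 495.4, -324.2]), array([309.7, 247.7]), 0.12, 12999, np.float64(29.1))
w3 bench -0.00031954429482691684 0.0009279958363650278
 plate (array([ 616.5, -164.4]), array([107.6, 140.9]), 17.38, 2735, np.float64(7.1)) all (array([ 615.7, -161.3]), array([109.2, 168.5]), 19.7, 3034, np.float64(9.4))
 grip (array([ 662.3, -214.3]), array([55.1, 20.9]), 0.95, 262, np.float64(32.4))
 tabletop (array([ 512.8, -326.3]), array([106.8, 131.6]), 7.44, 1946, np.float64(37.9))
 knob (array([ 531.1, -288.2]), array([22.5, 23. ]), 43.54, 324, np.float64(111.5)) 0.11822605016222432
 stage (array([ 572.3, -330.6]), array([219.6, 224.5]), 15.97, 7672, np.float64(24.0))
```

```bash
cat >> h.py <<'E'
def mask_rect(P,m):
    "largest connected component of pixel mask -> rect of its world points (mm), points"
    m=cv2.morphologyEx(m.astype(np.uint8),cv2.MORPH_OPEN,np.ones((3,3)))
    n,l,st,_=cv2.connectedComponentsWithStats(m); k=1+np.argmax(st[1:,4]); q=P[l==k]; return rect(q),q
E
python3 - <<'E'
from h import *
def box(P,x0,x1,y0,y1,z0,z1):
    x,y,z=P[...,0],P[...,1],P[...,2]; return (x>x0)&(x<x1)&(y>y0)&(y<y1)&(z>z0)&(z<z1)
for n in('w2','w3'):
    c=load(n);P=cloud(c);g=c['frame'].max(2)
    print(n,'plate',mask_rect(P,box(P,.58,.69,-.25,-.08,.0045,.0125))[0])
    r,q=mask_rect(P,box(P,.62,.69,-.245,-.18,.028,.038)); print(' grip',r)
    print(' table',mask_rect(P,box(P,.36,.62,-.45,-.24,.0345,.041)&(g<75))[0])
    print(' table+all>34',mask_rect(P,box(P,.36,.62,-.45,-.22,.033,.08))[0])
    print(' stage base',mask_rect(P,box(P,.34,.66,-.47,-.2,.0075,.05))[0])
P=cloud(load('w2'));p=P.reshape(-1,3)
m=box(P,.33,.66,-.48,-.2,.004,.13).ravel()
yaw=np.radians(-18);q=(p[m]-[.49,-.33,0]);X=q[:,0]*np.cos(yaw)+q[:,1]*np.sin(yaw);Y=-q[:,0]*np.sin(yaw)+q[:,1]*np.cos(yaw)
H=np.zeros((280,200))
ix=(X*500+100).round().astype(int);iy=(Y*500+75).round().astype(int)
im=np.zeros((180,150,3),np.uint8);ok=(ix>=0)&(ix<180)&(iy>=0)&(iy<150);o=np.argsort(q[ok][:,2])
zz=(q[ok][:,2][o]*1000*2).clip(0,255).astype(np.uint8)
im[179-ix[ok][o],149-iy[ok][o]]=cv2.applyColorMap(zz.reshape(-1,1),cv2.COLORMAP_JET).reshape(-1,3)
cv2.imwrite('pics/hm.png',cv2.resize(im,None,fx=3.3,fy=3.3,interpolation=cv2.INTER_NEAREST))
E
```

```text
w2 plate (array([ 645.8, -186.1]), array([64.6, 81.8]), 16.75, 1632, np.float64(7.1))
 grip (array([ 654. , -214.7]), array([39.3, 12.8]), 16.62, 205, np.float64(33.0))
 table (array([ 465.3, -330.6]), array([ 73.7, 149.7]), 69.03, 3500, np.float64(37.9))
 table+all>34 (array([ 467.5, -323.9]), array([117.3, 153.4]), 69.25, 7110, np.float64(40.7))
 stage base (array([ 497.9, -317.1]), array([165.4, 224.9]), 68.66, 10765, np.float64(29.2))
w3 plate (array([ 645.6, -186.6]), array([64.8, 81.8]), 16.66, 1834, np.float64(6.9))
 grip (array([ 653.9, -215.1]), array([38., 13.]), 14.93, 237, np.float64(32.9))
 table (array([ 503.1, -348.1]), array([67.8, 68.6]), 68.22, 1272, np.float64(37.7))
 table+all>34 (array([ 519.1, -326.3]), array([115.4, 145. ]), 9.64, 3873, np.float64(44.4))
 stage base (array([ 536.9, -333.4]), array([150.1, 207.1]), 15.97, 7092, np.float64(24.0))
```

View pics/hm.png

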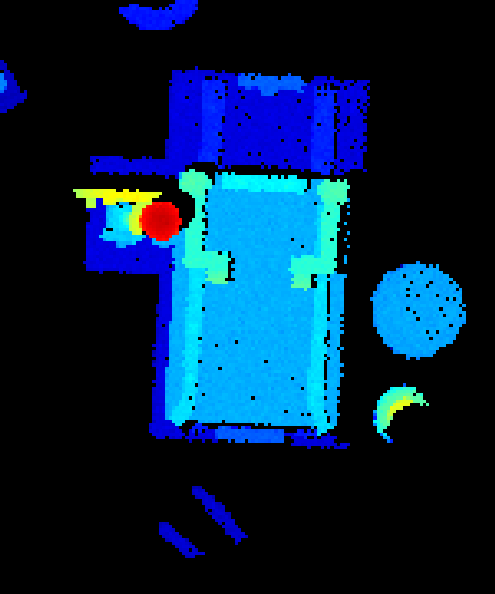

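The height map shows the table, both guides, both clips, the knob (red) and the mouth at the bottom, with the yaw nearer -21°. I'll refine from the guides' edges and the table's ends.

```bash
python3 - <<'E'
from h import *
P=cloud(load('w2')).reshape(-1,3);P=P[np.isfinite(P[:,0])]
def fr(yaw,o=(.4675,-.33)):
    a=np.radians(yaw);q=P[:,:2]-o;return (q@[np.cos(a),np.sin(a)])*1000,(q@[-np.sin(a),np.cos(a)])*1000,P[:,2]*1000
for yaw in(-21.1,):
    X,Y,Z=fr(yaw)
    near=(abs(X)<95)&(abs(Y)<70)
    bed=near&(Z>34)&(Z<40.5); g=near&(Z>42)&(Z<47)
    L=[];
    for x in range(-50,15,5):
        k=abs(X-x)<2.5
        yl=Y[g&k&(Y>0)];yr=Y[g&k&(Y<0)]
        L.append([x,yl.min(),yl.max(),yr.max(),yr.min()])
    L=np.array(L);print(L.round(1))
    for j in(1,2,3,4):print('slope deg',np.degrees(np.polyfit(L[:,0],L[:,j],1)[0]).round(2),np.median(L[:,j]).round(1))
    k=abs(Y+0)<25
    print('bed X range',np.percentile(X[bed&k],[0,.3,99.7,100]))
    st=near&k&(Z>44)&(Z<49.5)&(X>40);print('stop',X[st].min(),np.percentile(X[st],[5,50,95]),len(X[st]))
    t=near&(Z>48)&(Z<62)&(X<45)&(X>0)
    for s in(1,-1):
        m=t&(s*Y>0);print('toe',s,X[m].min().round(1),Y[m&(X<20)].min() if (m&(X<20)).any() else 0,np.percentile(Y[m],[0,100]),Z[m].max())
    kn=(Z>100)&(Z<125)&(abs(X)<150)&(abs(Y)<120);print('knob',X[kn].mean(),Y[kn].mean(),Z[kn].max(),X[kn].min(),X[kn].max(),Y[kn].min(),Y[kn].max())
E
```

```text
[[-50.   34.1  41.5 -33.7 -42.1]
 [-45.   34.2  41.7 -34.3 -42.1]
 [-40.   34.   42.  -34.3 -42. ]
 [-35.   33.4  42.3 -34.2 -43.2]
 [-30.   34.4  42.  -33.7 -42.2]
 [-25.   33.9  42.3 -34.4 -41.9]
 [-20.   33.6  41.9 -35.  -42.3]
 [-15.   33.7  42.  -34.9 -41.7]
 [-10.   32.8  41.8 -34.8 -41.4]
 [ -5.   33.9  41.9 -34.6 -41.5]
 [  0.   33.6  41.6 -34.4 -41.4]
 [  5.   33.6  41.7 -34.  -41.2]
 [ 10.   33.5  41.5 -36.7 -41.5]]
slope deg -0.67 33.7
slope deg -0.2 41.9
slope deg -1.27 -34.4
slope deg 1.06 -41.9
bed X range [-76.67468133 -75.43195009  65.99821724  71.90561976]
stop 64.92762654838185 [65.89533288 69.40357404 73.45713118] 191
toe 1 8.1 19.942155572895825 [18.71449565 45.4490101 ] 60.1057856246201
toe -1 7.6 -44.79827234777096 [-45.85234897 -19.05392899] 59.87303676670541
knob 42.9519543253798 61.90459812806793 119.44523189504275 31.573558923574524 55.08392174027935 49.852123762248674 72.62381796098586
```

Request:
play_rows(
  steps=[
    {"ax": 0,"ay": 0,"az": -3,"dx": 0,"dy": 0,"dz": 0,"claw": 87},
    {"ax": 0,"ay": 0,"az": 0,"dx": 16,"dy": -9,"dz": 10,"claw": 87},
    {"ax": 0,"ay": 0,"az": 0,"dx": 16,"dy": -8,"dz": 30,"claw": 87},
    {"ax": 0,"ay": 0,"az": 0,"dx": 0,"dy": 0,"dz": 40,"claw": 87},
    {"ax": 0,"ay": 0,"az": 0,"dx": 0,"dy": 0,"dz": 40,"claw": 87},
    {"ax": 0,"ay": 0,"az": 0,"dx": 0,"dy": 0,"dz": 40,"claw": 87},
    {"ax": 0,"ay": 0,"az": 0,"dx": 0,"dy": 0,"dz": 40,"claw": 87},
    {"ax": 0,"ay": 0,"az": 0,"dx": 0,"dy": 0,"dz": 30,"claw": 87},
    {"ax": 0,"ay": 0,"az": 0,"dx": 0,"dy": 0,"dz": 10,"claw": 87},
    {"ax": 0,"ay": 0,"az": 0,"dx": 0,"dy": 0,"dz": 0,"claw": 87},
  ],
)

```text
time_s: 3.25
tcp_pos: [0.6512, -0.2155, 0.0728]
ee_rot: [[-0.958, -0.287, -0.003], [-0.287, 0.958, 0.0], [0.003, 0.001, -1.0]]
wrist_force: [-0.1, -0.8, 0.7]
gripper_width: 0.998
gripper_force: 0.0
```

```bash
python3 - <<'E'
from h import *
s=sense();print(s['joints'].round(1),np.array(s['tcp_pos']).round(4),np.degrees(np.arctan2(s['ee_rot'][1][1],s['ee_rot'][0][1])))
E
```

```text
[ -4.8  35.8  -1.1   0.  -53.2 -68.5] [ 0.6512 -0.2155  0.0728] 106.69248797603422
```

The last joint would run out of range at the stage with this grasp, so I'll take the half-turn grasp instead.

Request:
play_rows(
  steps=[
    {"ax": 0,"ay": 0,"az": -8,"dx": 0,"dy": 0,"dz": 0,"claw": 87},
    {"ax": 0,"ay": 0,"az": -8,"dx": 0,"dy": 0,"dz": 0,"claw": 87},
    {"ax": 0,"ay": 0,"az": -8,"dx": 0,"dy": 0,"dz": 0,"claw": 87},
    {"ax": 0,"ay": 0,"az": -8,"dx": 0,"dy": 0,"dz": 0,"claw": 87},
    {"ax": 0,"ay": 0,"az": -8,"dx": 0,"dy": 0,"dz": 0,"claw": 87},
    {"ax": 0,"ay": 0,"az": -8,"dx": 0,"dy": 0,"dz": 0,"claw": 87},
    {"ax": 0,"ay": 0,"az": -8,"dx": 0,"dy": 0,"dz": 0,"claw": 87},
    {"ax": 0,"ay": 0,"az": -8,"dx": 0,"dy": 0,"dz": 0,"claw": 87},
    {"ax": 0,"ay": 0,"az": -8,"dx": 0,"dy": 0,"dz": 0,"claw": 87},
    {"ax": 0,"ay": 0,"az": -8,"dx": 0,"dy": 0,"dz": 0,"claw": 87},
    {"ax": 0,"ay": 0,"az": -8,"dx": 0,"dy": 0,"dz": 0,"claw": 87},
    {"ax": 0,"ay": 0,"az": -8,"dx": 0,"dy": 0,"dz": 0,"claw": 87},
    {"ax": 0,"ay": 0,"az": -8,"dx": 0,"dy": 0,"dz": 0,"claw": 87},
    {"ax": 0,"ay": 0,"az": -8,"dx": 0,"dy": 0,"dz": 0,"claw": 87},
    {"ax": 0,"ay": 0,"az": -8,"dx": 0,"dy": 0,"dz": 0,"claw": 87},
    {"ax": 0,"ay": 0,"az": -8,"dx": 0,"dy": 0,"dz": 0,"claw": 87},
    {"ax": 0,"ay": 0,"az": -8,"dx": 0,"dy": 0,"dz": 0,"claw": 87},
    {"ax": 0,"ay": 0,"az": -8,"dx": 0,"dy": 0,"dz": 0,"claw": 87},
    {"ax": 0,"ay": 0,"az": -8,"dx": 0,"dy": 0,"dz": 0,"claw": 87},
    {"ax": 0,"ay": 0,"az": -8,"dx": 0,"dy": 0,"dz": 0,"claw": 87},
  ],
)

```text
time_s: 5.25
tcp_pos: [0.654, -0.2154, 0.0771]
ee_rot: [[0.999, -0.051, 0.005], [-0.051, -0.999, -0.001], [0.005, 0.001, -1.0]]
wrist_force: [0.2, -0.1, -0.5]
gripper_width: 1.001
gripper_force: 0.0
```

Request:
play_rows(
  steps=[
    {"ax": 0,"ay": 0,"az": -8,"dx": 0,"dy": 0,"dz": 0,"claw": 87},
    {"ax": 0,"ay": 0,"az": -8,"dx": 0,"dy": 0,"dz": 0,"claw": 87},
    {"ax": 0,"ay": 0,"az": -4,"dx": 0,"dy": 0,"dz": 0,"claw": 87},
    {"ax": 0,"ay": 0,"az": 0,"dx": 0,"dy": 0,"dz": 0,"claw": 60},
  ],
)

```text
time_s: 5.65
tcp_pos: [0.6539, -0.2153, 0.0767]
ee_rot: [[0.958, 0.288, 0.005], [0.288, -0.958, -0.001], [0.004, 0.002, -1.0]]
wrist_force: [0.1, -0.1, -0.6]
gripper_width: 0.962
gripper_force: 0.0
```

```bash
python3 - <<'E'
from h import *
s=sense();R=np.array(s['ee_rot']);p=np.array(s['tcp_pos'])
print(s['joints'].round(1),p.round(4),R.round(4).tolist(),np.degrees(np.arctan2(R[1][1],R[0][1])))
print('tool delta to grip mm',(R.T@(np.array([.654,-.2149,.024])-p)*1000).round(1))
c=cap('wrist','w4');P=cloud(c)
m=(abs(P[...,0]-.654)<.03)&(abs(P[...,1]+.215)<.035)&(P[...,2]>.028)&(P[...,2]<.038)
print(m.sum()); 
if m.sum()>20: print(mask_rect(P,m)[0])
E
```

```text
[ -4.8  35.6  -0.9   0.  -53.2 111.5] [ 0.6539 -0.2153  0.0767] [[0.9576, 0.288, 0.0048], [0.288, -0.9576, -0.001], [0.0043, 0.0024, -1.0]] -73.26367697614555
tool delta to grip mm [ 0.  -0.5 52.7]
965
(array([ 654.4, -214.5]), array([38.6, 12.3]), 16.07, 962, np.float64(32.9))
```

Request:
play_rows(
  steps=[
    {"ax": 0,"ay": 0,"az": 0,"dx": 0,"dy": -0.5,"dz": 25,"claw": 60},
    {"ax": 0,"ay": 0,"az": 0,"dx": 0,"dy": 0,"dz": 20,"claw": 60},
    {"ax": 0,"ay": 0,"az": 0,"dx": 0,"dy": 0,"dz": 7,"claw": 60},
    {"ax": 0,"ay": 0,"az": 0,"dx": 0,"dy": 0,"dz": 0,"claw": 60},
    {"ax": 0,"ay": 0,"az": 0,"dx": 0,"dy": 0,"dz": 0,"claw": 0},
    {"ax": 0,"ay": 0,"az": 0,"dx": 0,"dy": 0,"dz": 0,"claw": 0},
    {"ax": 0,"ay": 0,"az": 0,"dx": 0,"dy": 0,"dz": 0,"claw": 0},
    {"ax": 0,"ay": 0,"az": 0,"dx": 0,"dy": 0,"dz": 0,"claw": 0},
    {"ax": 0,"ay": 0,"az": 0,"dx": 0,"dy": 0,"dz": 0,"claw": 0},
    {"ax": 0,"ay": 0,"az": 0,"dx": 0,"dy": 0,"dz": 0,"claw": 0},
  ],
)

```text
time_s: 6.7
tcp_pos: [0.6532, -0.2141, 0.0225]
ee_rot: [[0.957, 0.289, 0.002], [0.289, -0.957, -0.0], [0.001, 0.001, -1.0]]
wrist_force: [0.6, 1.7, 4.2]
gripper_width: 0.23
gripper_force: 2.3
```

Request:
play_rows(
  steps=[
    {"ax": 0,"ay": 0,"az": 0,"dx": 0,"dy": 0,"dz": 0,"claw": 0},
    {"ax": 0,"ay": 0,"az": 0,"dx": 0,"dy": 0,"dz": 0,"claw": 0},
    {"ax": 0,"ay": 0,"az": 0,"dx": 0,"dy": 0,"dz": 0,"claw": 0},
  ],
)

```text
time_s: 7.0
tcp_pos: [0.6534, -0.2148, 0.0225]
ee_rot: [[0.957, 0.288, 0.002], [0.288, -0.957, -0.001], [0.002, 0.002, -1.0]]
wrist_force: [0.4, 0.7, 6.1]
gripper_width: 0.138
gripper_force: 31.0
```

```bash
python3 - <<'E'
from h import *
t=load('top0')
for u,v in[(300,175),(298,220),(240,180),(280,195),(255,190),(320,290)]:print(u,v,w(t,u,v).round(3))
E
```

```text
300 175 [ 0.549 -0.16   0.065]
298 220 [ 0.402 -0.144  0.098]
240 180 [0.524 0.03  0.135]
280 195 [ 0.474 -0.09   0.139]
255 190 [ 0.492 -0.015  0.135]
320 290 [ 0.211 -0.116  0.737]
```

Request:
play_rows(
  steps=[
    {"ax": 0,"ay": 0,"az": 0,"dx": 0,"dy": 0,"dz": -5,"claw": 0},
    {"ax": 0,"ay": 0,"az": 0,"dx": 0,"dy": 0,"dz": -25,"claw": 0},
    {"ax": 0,"ay": 0,"az": 0,"dx": 0,"dy": 0,"dz": -45,"claw": 0},
    {"ax": 0,"ay": 0,"az": 0,"dx": 0,"dy": 0,"dz": -45,"claw": 0},
    {"ax": 0,"ay": 0,"az": 0,"dx": 0,"dy": 0,"dz": -40,"claw": 0},
    {"ax": 0,"ay": 0,"az": 0,"dx": 0,"dy": 0,"dz": 0,"claw": 0},
  ],
)

```text
time_s: 7.6
tcp_pos: [0.6555, -0.2154, 0.1885]
ee_rot: [[0.957, 0.288, 0.012], [0.288, -0.957, -0.003], [0.011, 0.006, -1.0]]
wrist_force: [1.8, -0.3, -1.0]
gripper_width: 0.135
gripper_force: 31.4
```

Request:
play_rows(
  steps=[
    {"ax": 0,"ay": 0,"az": 0,"dx": -38,"dy": -12,"dz": 0,"claw": 0},
    {"ax": 0,"ay": 0,"az": 8,"dx": 0,"dy": 0,"dz": 0,"claw": 0},
    {"ax": 0,"ay": 0,"az": 8,"dx": 0,"dy": 0,"dz": 0,"claw": 0},
    {"ax": 0,"ay": 0,"az": 8,"dx": 0,"dy": 0,"dz": 0,"claw": 0},
    {"ax": 0,"ay": 0,"az": 8,"dx": 0,"dy": 0,"dz": 0,"claw": 0},
    {"ax": 0,"ay": 0,"az": 8,"dx": 0,"dy": 0,"dz": 0,"claw": 0},
    {"ax": 0,"ay": 0,"az": 8,"dx": 0,"dy": 0,"dz": 0,"claw": 0},
    {"ax": 0,"ay": 0,"az": 8,"dx": 0,"dy": 0,"dz": 0,"claw": 0},
    {"ax": 0,"ay": 0,"az": 8,"dx": 0,"dy": 0,"dz": 0,"claw": 0},
    {"ax": 0,"ay": 0,"az": 8,"dx": 0,"dy": 0,"dz": 0,"claw": 0},
    {"ax": 0,"ay": 0,"az": 8,"dx": 0,"dy": 0,"dz": 0,"claw": 0},
    {"ax": 0,"ay": 0,"az": 8,"dx": 0,"dy": 0,"dz": 0,"claw": 0},
    {"ax": 0,"ay": 0,"az": 8,"dx": 0,"dy": 0,"dz": 0,"claw": 0},
    {"ax": 0,"ay": 0,"az": 8,"dx": 0,"dy": 0,"dz": 0,"claw": 0},
    {"ax": 0,"ay": 0,"az": 8,"dx": 0,"dy": 0,"dz": 0,"claw": 0},
    {"ax": 0,"ay": 0,"az": 8,"dx": 0,"dy": 0,"dz": 0,"claw": 0},
    {"ax": 0,"ay": 0,"az": 8,"dx": 0,"dy": 0,"dz": 0,"claw": 0},
    {"ax": 0,"ay": 0,"az": 0,"dx": 0,"dy": 0,"dz": 0,"claw": 0},
  ],
)

```text
time_s: 9.4
tcp_pos: [0.6114, -0.2136, 0.1794]
ee_rot: [[-0.363, -0.932, -0.004], [-0.932, 0.363, 0.001], [0.0, 0.004, -1.0]]
wrist_force: [-0.3, 0.4, -1.9]
gripper_width: 0.133
gripper_force: 31.5
```

```bash
cat >> h.py <<'E'
BED=np.array([.4668,-.3299,.038]);YAW=-21.1
def st():
    s=sense();R=np.array(s['ee_rot']);p=np.array(s['tcp_pos']);a=np.radians(YAW)
    S=np.array([[np.cos(a),-np.sin(a),0],[np.sin(a),np.cos(a),0],[0,0,1]])
    print('t',s['time_s'],'tcp in bed frame mm',(S.T@(p-BED)*1000).round(1),'yaw',np.degrees(np.arctan2(R[1,1],R[0,1])).round(2),'zax',R[:,2].round(4),'q',np.round(s['joints'],1),'F stage',(S.T@s['wrist_force']).round(1))
    return lambda X,Y,Z:print('tool delta',(R.T@(BED+S@(np.array([X,Y,Z])/1000)-p)*1000).round(1))
E
python3 - <<'E'
from h import *
d=st();d(-185,0,100);d(-185,0,25)
E
```

```text
t 9.4 tcp in bed frame mm [ 93.  160.5 141.4] yaw 158.71 zax [-0.0041  0.0011 -1.    ] q [ -5.   26.7  -0.5  -0.1 -63.  -16.3] F stage [-0.5  0.3 -1.9]
tool delta [161.4 277.3  42.6]
tool delta [161.4 277.  117.6]
```

Request:
play_rows(
  steps=[
    {"ax": 0,"ay": 0,"az": 0,"dx": 20,"dy": 34,"dz": 0,"claw": 0},
    {"ax": 0,"ay": 0,"az": 0,"dx": 20,"dy": 35,"dz": 0,"claw": 0},
    {"ax": 0,"ay": 0,"az": 0,"dx": 20,"dy": 35,"dz": 0,"claw": 0},
    {"ax": 0,"ay": 0,"az": 0,"dx": 20,"dy": 35,"dz": 0,"claw": 0},
    {"ax": 0,"ay": 0,"az": 0,"dx": 20,"dy": 35,"dz": 0,"claw": 0},
    {"ax": 0,"ay": 0,"az": 0,"dx": 20,"dy": 35,"dz": 0,"claw": 0},
    {"ax": 0,"ay": 0,"az": 0,"dx": 20,"dy": 34,"dz": 0,"claw": 0},
    {"ax": 0,"ay": 0,"az": 0,"dx": 21,"dy": 34,"dz": 0,"claw": 0},
    {"ax": 0,"ay": 0,"az": 0,"dx": 0,"dy": 0,"dz": 40,"claw": 0},
    {"ax": 0,"ay": 0,"az": 0,"dx": 0,"dy": 0,"dz": 30,"claw": 0},
    {"ax": 0,"ay": 0,"az": 0,"dx": 0,"dy": 0,"dz": 15,"claw": 0},
    {"ax": 0,"ay": 0,"az": 0,"dx": 0,"dy": 0,"dz": 0,"claw": 0},
  ],
)

```text
time_s: 10.6
tcp_pos: [0.2937, -0.2626, 0.0944]
ee_rot: [[-0.361, -0.933, -0.006], [-0.933, 0.361, 0.003], [-0.0, 0.007, -1.0]]
wrist_force: [-0.3, -0.4, -1.4]
gripper_width: 0.137
gripper_force: 31.1
```

```bash
python3 - <<'E'
from h import *
d=st();d(-185,0,25)
c=cap('wrist','w5');s=load('w5');o=cap('side','s5')
im=np.vstack([cv2.resize(c['frame'],(680,510))[:340],cv2.resize(o['frame'][210:320,180:322],None,fx=2.3,fy=2.3)[:250,:].copy() if 0 else np.pad(cv2.resize(o['frame'][210:320,170:330],None,fx=2.3,fy=2.3),((0,0),(0,312),(0,0)))])
cv2.imwrite('pics/m5.png',im)
E
```

```text
t 10.6 tcp in bed frame mm [-185.8    0.5   56.4] yaw 158.83 zax [-0.0064  0.0026 -1.    ] q [-17.9  10.1 -41.3  -0.  -39.   -3.2] F stage [-0.1 -0.5 -1.4]
tool delta [ 0.5 -1.  31.4]
```

View pics/m5.png

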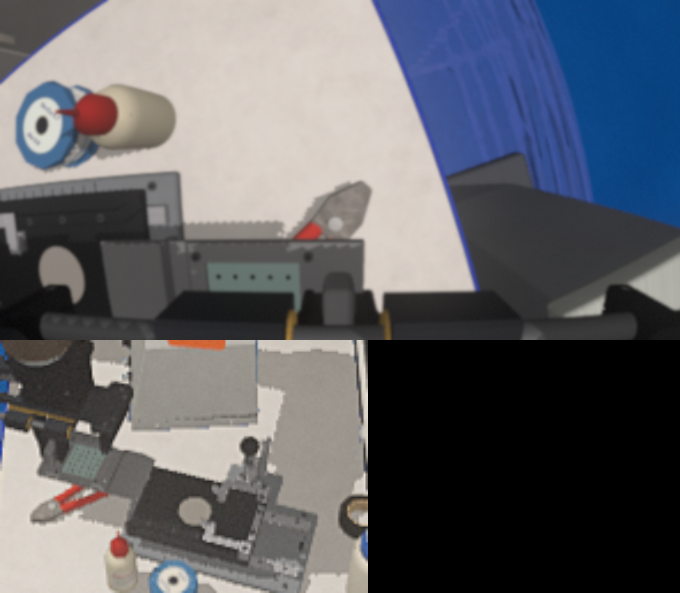

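The plate hangs level at the mouth (picture (230,270)), its leading end just over the table's front. The bottle and reel are clear. I'll measure the held plate's offset.

```bash
cat >> h.py <<'E'
def bedcloud(n,yaw=YAW):
    a=np.radians(yaw);S=np.array([[np.cos(a),-np.sin(a),0],[np.sin(a),np.cos(a),0],[0,0,1]])
    P=cloud(load(n)).reshape(-1,3);P=P[np.isfinite(P[:,0])];return (P-BED)@S*1000
E
python3 - <<'E'
from h import *
Q=bedcloud('w5');m=(Q[:,2]>25)&(Q[:,2]<50)&(abs(Q[:,1])<45)&(Q[:,0]>-260)&(Q[:,0]<0);q=Q[m]
E=[]
for x in range(-170,-60,8):
    k=q[abs(q[:,0]-x)<4]
    if len(k)>5:E.append([x,k[:,1].min(),np.median(k[:,2])])
E=np.array(E);print(E.round(1));print('yaw err',np.degrees(np.polyfit(E[:,0],E[:,1],1)[0]),'X max',q[:,0].max())
r=Q[(abs(Q[:,2]-7)<3)&(Q[:,0]>-60)&(Q[:,0]<60)&(Q[:,1]<-20)&(Q[:,1]>-60)]
for x in range(-60,10,10):
    k=r[abs(r[:,0]-x)<5]
    if len(k)>3:print('rguide',x,k[:,1].min().round(1),k[:,1].max().round(1))
E
```

```text
[[-170.   -30.8   41.2]
 [-162.   -30.9   40.2]
 [-154.   -30.8   40.1]
 [-146.   -30.9   40.1]
 [-138.   -30.9   40.1]
 [-130.   -31.2   40. ]
 [-122.   -31.    41.1]
 [-114.   -31.2   37.6]
 [-106.   -31.2   39.7]
 [ -98.   -31.1   41. ]
 [ -90.   -30.9   40.8]
 [ -82.   -30.9   40.6]
 [ -74.   -31.    37.7]
 [ -66.   -30.9   35.3]]
yaw err -0.06242656004026305 X max -66.60688649195949
rguide -60 -42.4 -34.4
rguide -50 -42.9 -34.5
rguide -40 -42.5 -34.9
rguide -30 -42.5 -34.4
rguide -20 -42.6 -34.7
rguide -10 -42.5 -34.6
rguide 0 -42.6 -34.7
```

Request:
play_rows(
  steps=[
    {"ax": 0,"ay": 0,"az": 0,"dx": 1.2,"dy": 0,"dz": 12,"claw": 0},
    {"ax": 0,"ay": 0,"az": 0,"dx": 0,"dy": 0,"dz": 12,"claw": 0},
    {"ax": 0,"ay": 0,"az": 0,"dx": 0,"dy": 0,"dz": 6,"claw": 0},
    {"ax": 0,"ay": 0,"az": 0,"dx": 0,"dy": 0,"dz": 0,"claw": 0},
  ],
)

```text
time_s: 11.1
tcp_pos: [0.2958, -0.2645, 0.0667]
ee_rot: [[-0.362, -0.932, -0.0], [-0.932, 0.362, 0.0], [0.0, 0.0, -1.0]]
wrist_force: [-0.4, 0.1, -1.4]
gripper_width: 0.137
gripper_force: 31.2
```

```bash
python3 -c "
from h import *
d=st();d(-52,-.8,24)"
```

```text
t 11.1 tcp in bed frame mm [-183.1   -0.5   28.7] yaw 158.78 zax [-2.e-04  0.e+00 -1.e+00] q [-18.   13.3 -43.1   0.  -33.6  -3.2] F stage [-0.4 -0.1 -1.4]
tool delta [   0.  -131.1    4.6]
```

Request:
play_rows(
  steps=[
    {"ax": 0,"ay": 0,"az": 0,"dx": 0,"dy": 0,"dz": 3,"claw": 0},
    {"ax": 0,"ay": 0,"az": 0,"dx": 0,"dy": -8,"dz": 0,"claw": 0},
    {"ax": 0,"ay": 0,"az": 0,"dx": 0,"dy": -10,"dz": 0,"claw": 0},
    {"ax": 0,"ay": 0,"az": 0,"dx": 0,"dy": -12,"dz": 0,"claw": 0},
    {"ax": 0,"ay": 0,"az": 0,"dx": 0,"dy": -12,"dz": 0,"claw": 0},
    {"ax": 0,"ay": 0,"az": 0,"dx": 0,"dy": -12,"dz": 0,"claw": 0},
    {"ax": 0,"ay": 0,"az": 0,"dx": 0,"dy": -8,"dz": 0,"claw": 0},
    {"ax": 0,"ay": 0,"az": 0,"dx": 0,"dy": 0,"dz": 0,"claw": 0},
  ],
)

```text
time_s: 11.9
tcp_pos: [0.3549, -0.2875, 0.0635]
ee_rot: [[-0.362, -0.932, 0.001], [-0.932, 0.362, -0.0], [0.0, -0.001, -1.0]]
wrist_force: [-0.5, 0.1, -0.8]
gripper_width: 0.136
gripper_force: 31.2
```

```bash
python3 -c "
from h import *
d=st();d(-52,-.8,23)
cap('wrist','w6');Q=bedcloud('w6')
q=Q[(Q[:,2]>5)&(Q[:,2]<16)&(Q[:,1]<33)&(Q[:,1]>-33)&(Q[:,0]>-190)&(Q[:,0]<10)]
for x in range(-130,10,10):
    k=q[(abs(q[:,0]-x)<5)]
    if len(k)>3:print(x,k[:,1].min().round(1),np.median(k[:,2]).round(1))
"
```

```text
t 11.9 tcp in bed frame mm [-119.6   -0.7   25.5] yaw 158.75 zax [ 8.e-04 -4.e-04 -1.e+00] q [-18.5  18.4 -35.4   0.  -36.1  -2.7] F stage [-0.5 -0.1 -0.8]
tool delta [ -0.1 -67.6   2.5]
-130 -31.9 10.7
-120 -31.9 10.7
-110 -32.1 10.8
-100 -32.0 9.8
-90 -32.0 9.6
-80 -32.1 9.4
-70 -32.3 9.4
-60 -32.3 10.4
-50 -32.4 7.6
-40 -32.5 9.2
-30 -32.6 10.7
-20 -32.3 10.7
-10 -32.3 8.6
0 -32.6 5.8
```

Request:
play_rows(
  steps=[
    {"ax": 0,"ay": 0,"az": -0.2,"dx": 0,"dy": 0,"dz": 2.3,"claw": 0},
    {"ax": 0,"ay": 0,"az": 0,"dx": 0,"dy": -6,"dz": 0,"claw": 0},
    {"ax": 0,"ay": 0,"az": 0,"dx": 0,"dy": -6,"dz": 0,"claw": 0},
    {"ax": 0,"ay": 0,"az": 0,"dx": 0,"dy": -6,"dz": 0,"claw": 0},
    {"ax": 0,"ay": 0,"az": 0,"dx": 0,"dy": -6,"dz": 0,"claw": 0},
    {"ax": 0,"ay": 0,"az": 0,"dx": 0,"dy": -6,"dz": 0,"claw": 0},
  ],
)

```text
time_s: 12.55
tcp_pos: [0.3798, -0.2971, 0.0607]
ee_rot: [[-0.36, -0.933, -0.005], [-0.933, 0.36, 0.002], [-0.0, 0.006, -1.0]]
wrist_force: [-9.2, 4.3, 6.7]
gripper_width: 0.135
gripper_force: 31.2
```

Request:
play_rows(
  steps=[
    {"ax": 0,"ay": 0,"az": 0,"dx": 0,"dy": -6,"dz": 0,"claw": 0},
    {"ax": 0,"ay": 0,"az": 0,"dx": 0,"dy": -6,"dz": 0,"claw": 0},
    {"ax": 0,"ay": 0,"az": 0,"dx": 0,"dy": -6,"dz": 0,"claw": 0},
    {"ax": 0,"ay": 0,"az": 0,"dx": 0,"dy": -6,"dz": 0,"claw": 0},
  ],
)

```text
time_s: 12.95
tcp_pos: [0.3992, -0.305, 0.0608]
ee_rot: [[-0.361, -0.933, -0.01], [-0.933, 0.361, 0.004], [-0.0, 0.01, -1.0]]
wrist_force: [-7.6, 3.5, 3.1]
gripper_width: 0.136
gripper_force: 32.1
```

```bash
python3 -c "
from h import *
d=st();d(-52,-.8,23)"
```

```text
t 12.95 tcp in bed frame mm [-72.   -1.1  22.8] yaw 158.84 zax [-0.0095  0.0039 -0.9999] q [-18.9  22.5 -28.9  -0.1 -39.3  -2.3] F stage [-8.3  0.6  3.1]
tool delta [ -0.3 -20.   -0.4]
```

Request:
play_rows(
  steps=[
    {"ax": 0,"ay": 0,"az": 0,"dx": 0,"dy": -5,"dz": 0,"claw": 0},
    {"ax": 0,"ay": 0,"az": 0,"dx": 0,"dy": -5,"dz": 0,"claw": 0},
    {"ax": 0,"ay": 0,"az": 0,"dx": 0,"dy": -4,"dz": 0,"claw": 0},
    {"ax": 0,"ay": 0,"az": 0,"dx": 0,"dy": -3,"dz": 0,"claw": 0},
  ],
)

```text
time_s: 13.35
tcp_pos: [0.4186, -0.3122, 0.0609]
ee_rot: [[-0.36, -0.933, -0.003], [-0.933, 0.36, 0.001], [-0.0, 0.003, -1.0]]
wrist_force: [-3.6, 1.0, -1.7]
gripper_width: 0.136
gripper_force: 32.0
```

Request:
play_rows(
  steps=[
    {"ax": 0,"ay": 0,"az": 0,"dx": 0,"dy": -2,"dz": 0,"claw": 0},
    {"ax": 0,"ay": 0,"az": 0,"dx": 0,"dy": -2,"dz": 0,"claw": 0},
  ],
)

```text
time_s: 13.55
tcp_pos: [0.42, -0.3127, 0.0607]
ee_rot: [[-0.36, -0.933, -0.008], [-0.933, 0.36, 0.004], [-0.0, 0.009, -1.0]]
wrist_force: [-10.8, 5.7, 9.2]
gripper_width: 0.135
gripper_force: 32.8
```

```bash
python3 -c "
from h import *
d=st();d(-52,-.8,23)"
```

```text
t 13.55 tcp in bed frame mm [-49.9  -0.8  22.7] yaw 158.89 zax [-0.0085  0.0035 -1.    ] q [-18.9  24.1 -25.9  -0.1 -40.5  -2.2] F stage [-12.1   1.4   9.2]
tool delta [ 0.   2.1 -0.3]
```

Request:
play_rows(
  steps=[
    {"ax": 0,"ay": 0,"az": 0,"dx": 0,"dy": -2,"dz": 0,"claw": 0},
    {"ax": 0,"ay": 0,"az": 0,"dx": 0,"dy": -2,"dz": 0,"claw": 0},
  ],
)

```text
time_s: 13.75
tcp_pos: [0.4202, -0.3128, 0.0607]
ee_rot: [[-0.361, -0.932, -0.016], [-0.933, 0.361, 0.007], [-0.001, 0.017, -1.0]]
wrist_force: [-17.4, 8.5, 16.7]
gripper_width: 0.134
gripper_force: 36.0
```

```bash
python3 -c "
from h import *
d=st();cap('wrist','w7');Q=bedcloud('w7')
for s in(1,-1):
    q=Q[(Q[:,2]>10)&(Q[:,2]<30)&(s*Q[:,1]>15)&(s*Q[:,1]<48)&(Q[:,0]>-5)&(Q[:,0]<95)]
    for x in range(0,95,6):
        k=q[abs(q[:,0]-x)<3]
        if len(k)>3:print(s,x,np.median(k[:,2]).round(1),k[:,2].max().round(1),len(k))
"
```

```text
t 13.75 tcp in bed frame mm [-49.6  -0.8  22.7] yaw 158.84 zax [-0.0157  0.0067 -0.9999] q [-18.9  24.3 -25.6  -0.1 -41.1  -2.1] F stage [-19.3   1.7  16.7]
1 36 15.4 17.4 6
1 42 15.2 16.5 13
1 48 15.1 16.7 14
1 54 15.5 17.1 46
1 60 15.3 16.5 83
1 66 16.3 19.2 138
1 72 17.1 19.3 118
1 78 17.8 18.7 18
-1 12 22.4 24.1 132
-1 18 16.9 20.9 235
-1 24 16.5 18.3 423
-1 30 16.3 17.9 225
-1 36 16.1 17.8 136
-1 42 16.0 17.9 124
-1 48 15.7 17.5 122
-1 54 15.5 17.0 118
-1 60 15.4 18.9 110
-1 66 17.7 20.7 211
-1 72 17.6 21.2 179
-1 78 17.5 18.9 20
```

The plate has hit the stop at 19 N, and the right leaf's slope (about 0.03) shows the clip down in the groove. Next I release and rise.

Request:
play_rows(
  steps=[
    {"ax": 0,"ay": 0,"az": 0,"dx": 0,"dy": 4,"dz": -1,"claw": 0},
    {"ax": 0,"ay": 0,"az": 0,"dx": 0,"dy": 0,"dz": 0,"claw": 40},
    {"ax": 0,"ay": 0,"az": 0,"dx": 0,"dy": 0,"dz": 0,"claw": 40},
    {"ax": 0,"ay": 0,"az": 0,"dx": 0,"dy": 0,"dz": 0,"claw": 40},
    {"ax": 0,"ay": 0,"az": 0,"dx": 0,"dy": 0,"dz": 0,"claw": 40},
    {"ax": 0,"ay": 0,"az": 0,"dx": 0,"dy": 0,"dz": -20,"claw": 40},
    {"ax": 0,"ay": 0,"az": 0,"dx": 0,"dy": 0,"dz": -40,"claw": 40},
    {"ax": 0,"ay": 0,"az": 0,"dx": 0,"dy": 0,"dz": -50,"claw": 0},
    {"ax": 0,"ay": 0,"az": 0,"dx": 0,"dy": 0,"dz": -40,"claw": 0},
    {"ax": 0,"ay": 0,"az": 0,"dx": 0,"dy": 0,"dz": 0,"claw": 0},
  ],
)

```text
time_s: 14.8
tcp_pos: [0.4277, -0.316, 0.2195]
ee_rot: [[-0.358, -0.934, 0.014], [-0.934, 0.358, -0.007], [0.002, -0.016, -1.0]]
wrist_force: [1.0, 0.4, -0.2]
gripper_width: 0.269
gripper_force: 0.0
```

```bash
python3 -c "
from h import *
d=st();d(43,30,68)
c=cap('wrist','w8');o=cap('side','s8');Q=bedcloud('w2')
q=Q[(Q[:,0]>-5)&(Q[:,0]<80)&(Q[:,1]>50)&(Q[:,1]<130)&(Q[:,2]>-20)]
for x in range(0,80,8):print(x,[ (lambda k: int(k.max()+38) if len(k) else 0)(q[(abs(q[:,0]-x)<4)&(abs(q[:,1]-y)<4),2]) for y in range(54,130,8)])
im=np.zeros((600,800,3),np.uint8);im[:384,:512]=c['frame'];s=cv2.resize(o['frame'][210:320,220:330],None,fx=2.5,fy=2.5);im[300:575,520:795]=s
cv2.imwrite('pics/m8.png',im)"
```

```text
t 14.8 tcp in bed frame mm [-41.5  -1.1 181.5] yaw 159.03 zax [ 0.0145 -0.0075 -0.9999] q [-18.9  13.3 -14.8   0.2 -61.   -2.2] F stage [ 0.8  0.7 -0.2]
tool delta [-31.1 -82.8 114.8]
0 [38, 0, 0, 0, 0, 0, 0, 0, 0, 0]
8 [39, 0, 0, 0, 0, 0, 0, 0, 0, 0]
16 [38, 0, 0, 0, 0, 0, 0, 0, 0, 0]
24 [38, 0, 0, 0, 34, 0, 0, 0, 0, 0]
32 [112, 114, 110, 43, 42, 42, 0, 0, 382, 386]
40 [119, 118, 116, 78, 53, 43, 0, 386, 415, 420]
48 [117, 118, 116, 79, 54, 43, 386, 418, 420, 421]
56 [111, 114, 111, 391, 393, 392, 420, 421, 421, 0]
64 [53, 75, 410, 410, 410, 420, 421, 421, 0, 0]
72 [51, 401, 410, 411, 411, 421, 392, 329, 0, 0]
```

View pics/m8.png

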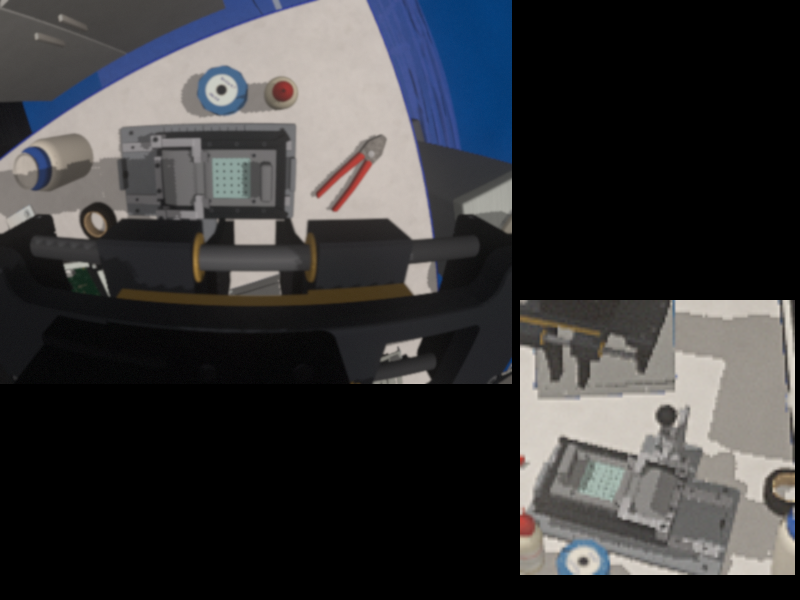

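The wrist view shows the plate seated at (230,180) with its grip at (262,180), and both clips over it near (160,145) and (190,205). The side inset shows the knob and an upright plate behind the lever. I'll check their heights.

```bash
python3 -c "
from h import *
Q=bedcloud('w2');Q=Q[(Q[:,2]<95)]
q=Q[(Q[:,0]>20)&(Q[:,0]<90)&(Q[:,1]>30)&(Q[:,1]<130)&(Q[:,2]>-20)]
for x in range(28,85,4):print(x,[ (lambda k: int(k.max()+38) if len(k) else 0)(q[(abs(q[:,0]-x)<2)&(abs(q[:,1]-y)<4),2]) for y in range(38,130,8)])
Q=bedcloud('w8')
for s in(1,-1):
    q=Q[(Q[:,2]>3)&(Q[:,2]<30)&(abs(s*Q[:,1]-26)<5)]
    print(s,[(x,np.median(k).round(1)) for x in range(4,72,6) if len(k:=q[abs(q[:,0]-x)<3,2])>2])
k=Q[(Q[:,2]>28)&(Q[:,2]<38)&(abs(Q[:,1])<25)&(Q[:,0]<-30)&(Q[:,0]>-80)];print('grip X',k[:,0].min(),k[:,0].max())
k=Q[(abs(Q[:,2])<3)&(abs(Q[:,1])<25)&(Q[:,0]<-60)&(Q[:,0]>-90)];print('bed front X',k[:,0].min(),k[:,0].max())
"
```

```text
28 [53, 52, 38, 38, 0, 37, 38, 0, 0, 0, 0, 0]
32 [54, 53, 111, 111, 42, 43, 42, 42, 0, 0, 0, 0]
36 [54, 54, 113, 115, 113, 74, 44, 42, 0, 0, 0, 0]
40 [53, 53, 116, 117, 116, 76, 51, 42, 0, 0, 0, 0]
44 [53, 53, 119, 118, 116, 79, 54, 43, 0, 0, 0, 0]
48 [53, 0, 116, 118, 115, 76, 51, 42, 0, 0, 0, 0]
52 [54, 0, 114, 116, 113, 72, 46, 76, 72, 70, 0, 0]
56 [53, 0, 111, 113, 79, 81, 80, 79, 78, 74, 0, 0]
60 [54, 54, 0, 77, 79, 80, 81, 80, 77, 74, 0, 0]
64 [56, 58, 53, 0, 0, 0, 0, 0, 0, 0, 0, 0]
68 [59, 59, 51, 0, 0, 0, 0, 0, 0, 0, 0, 0]
72 [57, 58, 38, 0, 0, 0, 0, 0, 0, 0, 0, 0]
76 [55, 54, 0, 0, 0, 0, 0, 0, 0, 0, 0, 0]
80 [20, 0, 0, 0, 0, 0, 0, 0, 0, 0, 0, 0]
84 [21, 0, 0, 0, 0, 0, 0, 0, 0, 0, 0, 0]
1 [(4, np.float64(7.8)), (10, np.float64(8.6)), (16, np.float64(19.4)), (22, np.float64(16.5)), (28, np.float64(16.3)), (34, np.float64(8.0)), (40, np.float64(8.2)), (46, np.float64(8.2)), (52, np.float64(8.0)), (58, np.float64(6.3)), (64, np.float64(4.2)), (70, np.float64(8.3))]
-1 [(4, np.float64(7.6)), (10, np.float64(8.6)), (16, np.float64(19.3)), (22, np.float64(16.3)), (28, np.float64(16.3)), (34, np.float64(7.9)), (40, np.float64(7.9)), (46, np.float64(8.0)), (52, np.float64(7.7)), (58, np.float64(6.3)), (64, np.float64(4.4)), (70, np.float64(8.2))]
grip X -56.52974398836891 -44.80178965086589
bed front X -73.60692834463585 -61.941642621444
```

Both clips are down alike, and the plate's end is 12 mm behind the table's front edge, so it is home. Now to the inner side of the knob with closed fingers.

Request:
play_rows(
  steps=[
    {"ax": 0,"ay": 0,"az": 0,"dx": -13,"dy": -40,"dz": 0,"claw": 0},
    {"ax": 0,"ay": 0,"az": 0,"dx": -13,"dy": -40,"dz": 0,"claw": 0},
    {"ax": 0,"ay": 0,"az": 0,"dx": 0,"dy": 0,"dz": 40,"claw": 0},
    {"ax": 0,"ay": 0,"az": 0,"dx": 0,"dy": 0,"dz": 40,"claw": 0},
    {"ax": 0,"ay": 0,"az": 0,"dx": 0,"dy": 0,"dz": 30,"claw": 0},
    {"ax": 0,"ay": 0,"az": 0,"dx": 0,"dy": 0,"dz": 0,"claw": 0},
  ],
)

```text
time_s: 15.5
tcp_pos: [0.5036, -0.3167, 0.0958]
ee_rot: [[-0.36, -0.933, -0.012], [-0.933, 0.36, 0.005], [-0.0, 0.013, -1.0]]
wrist_force: [-0.5, 0.6, 0.4]
gripper_width: 0.005
gripper_force: 0.0
```

```bash
python3 -c "
from h import *
d=st();d(40,40,68);d(40,97,66)
print(sense()['gripper_width'])"
```

```text
t 15.5 tcp in bed frame mm [29.6 25.5 57.8] yaw 158.88 zax [-0.0124  0.0051 -0.9999] q [-16.6  27.1 -13.6  -0.1 -50.1  -4.4] F stage [-0.6  0.4  0.4]
tool delta [-14.5 -10.2 -10.3]
tool delta [-71.5 -10.2  -8.3]
0.004851082946049411
```

Request:
play_rows(
  steps=[
    {"ax": 0,"ay": 0,"az": 0,"dx": 0,"dy": -11,"dz": -10,"claw": 0},
    {"ax": 0,"ay": 0,"az": 0,"dx": -10,"dy": 0,"dz": 0,"claw": 0},
    {"ax": 0,"ay": 0,"az": 0,"dx": -8,"dy": 0,"dz": 0,"claw": 0},
    {"ax": 0,"ay": 0,"az": 0,"dx": -8,"dy": 0,"dz": 0,"claw": 0},
    {"ax": 0,"ay": 0,"az": 0,"dx": -8,"dy": 0,"dz": 0,"claw": 0},
    {"ax": 0,"ay": 0,"az": 0,"dx": -6,"dy": 0,"dz": 0,"claw": 0},
  ],
)

```text
time_s: 16.1
tcp_pos: [0.5323, -0.2841, 0.1126]
ee_rot: [[-0.359, -0.933, 0.001], [-0.933, 0.359, -0.0], [-0.0, -0.001, -1.0]]
wrist_force: [-0.9, -1.4, 1.0]
gripper_width: 0.002
gripper_force: 0.7
```

```bash
python3 -c "
from h import *
d=st();d(40,97,66)"
```

```text
t 16.1 tcp in bed frame mm [44.7 66.3 74.6] yaw 158.98 zax [ 6.e-04 -1.e-04 -1.e+00] q [-12.7  26.4 -12.   -0.  -51.6  -8.3] F stage [-0.3 -1.6  1. ]
tool delta [-30.7   4.6   8.6]
```

Request:
play_rows(
  steps=[
    {"ax": 0,"ay": 0,"az": 0,"dx": -4,"dy": 3,"dz": 7,"claw": 0},
    {"ax": 0,"ay": 0,"az": 0,"dx": -5,"dy": 0,"dz": 0,"claw": 0},
    {"ax": 0,"ay": 0,"az": 0,"dx": -5,"dy": 0,"dz": 0,"claw": 0},
    {"ax": 0,"ay": 0,"az": 0,"dx": -5,"dy": 0,"dz": 0,"claw": 0},
    {"ax": 0,"ay": 0,"az": 0,"dx": -5,"dy": 0,"dz": 0,"claw": 0},
    {"ax": 0,"ay": 0,"az": 0,"dx": -4,"dy": 0,"dz": 0,"claw": 0},
  ],
)

```text
time_s: 16.7
tcp_pos: [0.5384, -0.2574, 0.1045]
ee_rot: [[-0.359, -0.933, -0.003], [-0.933, 0.359, 0.0], [0.001, 0.003, -1.0]]
wrist_force: [-2.8, -11.7, -2.7]
gripper_width: 0.003
gripper_force: 6.2
```

```bash
python3 -c "
from h import *
d=st();d(40,97,66)"
```

```text
t 16.7 tcp in bed frame mm [40.7 93.4 66.5] yaw 158.95 zax [-2.9e-03  1.0e-04 -1.0e+00] q [-10.   26.4 -13.3   0.  -50.4 -11.1] F stage [  1.5 -11.9  -2.7]
tool delta [-3.6  0.7  0.5]
```

Request:
play_rows(
  steps=[
    {"ax": 0,"ay": 0,"az": 0,"dx": -4,"dy": 0,"dz": 0,"claw": 0},
    {"ax": 0,"ay": 0,"az": 0,"dx": -3,"dy": 0,"dz": 0,"claw": 0},
  ],
)

```text
time_s: 16.9
tcp_pos: [0.5387, -0.2561, 0.1045]
ee_rot: [[-0.359, -0.933, -0.008], [-0.933, 0.359, -0.007], [0.009, 0.005, -1.0]]
wrist_force: [-6.6, -31.8, -5.8]
gripper_width: 0.002
gripper_force: 16.0
```

```bash
python3 -c "
from h import *
d=st()"
```

```text
t 16.9 tcp in bed frame mm [40.5 94.7 66.5] yaw 158.95 zax [-0.0078 -0.0068 -0.9999] q [ -9.7  26.4 -13.5   0.6 -50.4 -11.8] F stage [  5.3 -32.   -5.8]
```

Request:
play_rows(
  steps=[
    {"ax": 0,"ay": 0,"az": 0,"dx": 15,"dy": 0,"dz": 0,"claw": 0},
    {"ax": 0,"ay": 0,"az": 0,"dx": 20,"dy": 0,"dz": -10,"claw": 0},
    {"ax": 0,"ay": 0,"az": 0,"dx": 30,"dy": 20,"dz": -40,"claw": 0},
    {"ax": 0,"ay": 0,"az": 0,"dx": 30,"dy": 40,"dz": -30,"claw": 0},
    {"ax": 0,"ay": 0,"az": 0,"dx": 6,"dy": 40,"dz": 0,"claw": 0},
    {"ax": 0,"ay": 0,"az": 0,"dx": 0,"dy": 30,"dz": 0,"claw": 0},
    {"ax": 0,"ay": 0,"az": 0,"dx": 0,"dy": 0,"dz": 0,"claw": 0},
  ],
)

```text
time_s: 17.6
tcp_pos: [0.3894, -0.2937, 0.1782]
ee_rot: [[-0.361, -0.933, -0.001], [-0.933, 0.361, 0.002], [-0.002, 0.002, -1.0]]
wrist_force: [0.4, 0.5, -0.3]
gripper_width: 0.004
gripper_force: 0.0
```

```bash
python3 - <<'E'
from h import *
d=st();d(-88,0,26)
o=cap('side','s9');t=cap('top','t9')
a=np.radians(YAW)
# side/top pinhole cloud: knob
for c,n in((o,'side'),(t,'top')):
    v,u=np.mgrid[0:384,0:512];z=c['range_z'];P=np.stack([(u-c['cx'])/c['fx']*z,(v-c['cy'])/c['fy']*z,z],-1)@c['rotation'].T+c['xyz']
    S=np.array([[np.cos(a),-np.sin(a),0],[np.sin(a),np.cos(a),0],[0,0,1]]);Q=((P-BED)@S*1000)[z>0]
    k=Q[(Q[:,2]>52)&(Q[:,2]<95)&(abs(Q[:,0]-43)<20)&(Q[:,1]>40)&(Q[:,1]<140)];print(n,len(k),k.mean(0).round(1) if len(k) else '',k.min(0).round(0),k.max(0).round(0))
E
```

```text
t 17.6 tcp in bed frame mm [-85.3   5.9 140.2] yaw 158.85 zax [-0.0013  0.0023 -1.    ] q [-18.   11.9 -23.2  -0.1 -55.   -3.1] F stage [ 0.2  0.6 -0.3]
tool delta [  6.1   2.5 114.2]
side 61 [ 45.7 107.4  65.8] [ 35. 100.  52.] [ 56. 120.  74.]
top 15 [ 49.5 118.   72.3] [ 45. 109.  66.] [ 54. 126.  78.]
```

Request:
play_rows(
  steps=[
    {"ax": 0,"ay": 0,"az": 0,"dx": 6,"dy": 3,"dz": 30,"claw": 0},
    {"ax": 0,"ay": 0,"az": 0,"dx": 0,"dy": 0,"dz": 30,"claw": 0},
    {"ax": 0,"ay": 0,"az": 0,"dx": 0,"dy": 0,"dz": 25,"claw": 0},
    {"ax": 0,"ay": 0,"az": 0,"dx": 0,"dy": 0,"dz": 5,"claw": 0},
    {"ax": 0,"ay": 0,"az": 0,"dx": 0,"dy": 0,"dz": 0,"claw": 0},
    {"ax": 0,"ay": 0,"az": 0,"dx": 0,"dy": 0,"dz": 0,"claw": 0},
  ],
)

```text
time_s: 18.3
tcp_pos: [0.3898, -0.3003, 0.089]
ee_rot: [[-0.359, -0.933, 0.002], [-0.933, 0.359, -0.001], [0.0, -0.002, -1.0]]
wrist_force: [0.0, -1.0, 0.2]
gripper_width: 0.006
gripper_force: 0.0
```

```bash
python3 -c "
from h import *
d=st();d(-88,0,27)"
```

```text
t 18.3 tcp in bed frame mm [-82.5  -0.1  51. ] yaw 158.99 zax [ 0.0018 -0.001  -1.    ] q [-18.6  18.9 -29.2   0.  -41.8  -2.4] F stage [ 0.4 -0.9  0.2]
tool delta [-0.1  5.5 24. ]
```

Request:
play_rows(
  steps=[
    {"ax": 0,"ay": 0,"az": 0,"dx": 0,"dy": 7,"dz": 0,"claw": 0},
    {"ax": 0,"ay": 0,"az": 0,"dx": 0,"dy": 0,"dz": 13,"claw": 0},
    {"ax": 0,"ay": 0,"az": 0,"dx": 0,"dy": 0,"dz": 10,"claw": 0},
    {"ax": 0,"ay": 0,"az": 0,"dx": 0,"dy": -4,"dz": 0,"claw": 0},
    {"ax": 0,"ay": 0,"az": 0,"dx": 0,"dy": -6,"dz": 0,"claw": 0},
    {"ax": 0,"ay": 0,"az": 0,"dx": 0,"dy": -6,"dz": 0,"claw": 0},
    {"ax": 0,"ay": 0,"az": 0,"dx": 0,"dy": -6,"dz": 0,"claw": 0},
    {"ax": 0,"ay": 0,"az": 0,"dx": 0,"dy": -6,"dz": 0,"claw": 0},
    {"ax": 0,"ay": 0,"az": 0,"dx": 0,"dy": -6,"dz": 0,"claw": 0},
  ],
)

```text
time_s: 19.2
tcp_pos: [0.4137, -0.3097, 0.0652]
ee_rot: [[-0.359, -0.933, -0.001], [-0.933, 0.359, 0.0], [0.0, 0.001, -1.0]]
wrist_force: [-0.4, 1.0, 2.1]
gripper_width: 0.004
gripper_force: 0.7
```

```bash
python3 -c "
from h import *
d=st();d(-22,0,27)"
```

```text
t 19.2 tcp in bed frame mm [-56.8  -0.3  27.2] yaw 158.93 zax [-7.e-04  2.e-04 -1.e+00] q [-18.8  23.  -27.   -0.  -40.1  -2.3] F stage [-0.7  0.7  2.1]
tool delta [ -0.3 -34.8   0.2]
```

The table runs freely; I'll push on to the end stop.

Request:
play_rows(
  steps=[
    {"ax": 0,"ay": 0,"az": 0,"dx": 0,"dy": -5,"dz": 0,"claw": 0},
    {"ax": 0,"ay": 0,"az": 0,"dx": 0,"dy": -5,"dz": 0,"claw": 0},
    {"ax": 0,"ay": 0,"az": 0,"dx": 0,"dy": -5,"dz": 0,"claw": 0},
    {"ax": 0,"ay": 0,"az": 0,"dx": 0,"dy": -5,"dz": 0,"claw": 0},
    {"ax": 0,"ay": 0,"az": 0,"dx": 0,"dy": -4,"dz": 0,"claw": 0},
    {"ax": 0,"ay": 0,"az": 0,"dx": 0,"dy": -4,"dz": 0,"claw": 0},
    {"ax": 0,"ay": 0,"az": 0,"dx": 0,"dy": -3,"dz": 0,"claw": 0},
  ],
)

```text
time_s: 19.9
tcp_pos: [0.4427, -0.3209, 0.0651]
ee_rot: [[-0.359, -0.933, 0.0], [-0.933, 0.359, -0.0], [0.0, -0.0, -1.0]]
wrist_force: [-1.0, 1.0, 0.6]
gripper_width: 0.005
gripper_force: 0.6
```

Request:
play_rows(
  steps=[
    {"ax": 0,"ay": 0,"az": 0,"dx": 0,"dy": -2,"dz": 0,"claw": 0},
    {"ax": 0,"ay": 0,"az": 0,"dx": 0,"dy": -2,"dz": 0,"claw": 0},
    {"ax": 0,"ay": 0,"az": 0,"dx": 0,"dy": -2,"dz": 0,"claw": 0},
  ],
)

```text
time_s: 20.2
tcp_pos: [0.448, -0.3229, 0.0651]
ee_rot: [[-0.359, -0.933, -0.0], [-0.933, 0.359, 0.0], [-0.0, 0.0, -1.0]]
wrist_force: [-0.9, 0.3, 0.4]
gripper_width: 0.006
gripper_force: 0.5
```

```bash
python3 -c "
from h import *
d=st()"
```

```text
t 20.2 tcp in bed frame mm [-20.1  -0.2  27.1] yaw 158.93 zax [-2.e-04  1.e-04 -1.e+00] q [-19.   25.7 -22.   -0.  -42.3  -2.1] F stage [-0.9 -0.1  0.4]
```

Request:
play_rows(
  steps=[
    {"ax": 0,"ay": 0,"az": 0,"dx": 0,"dy": -3,"dz": 0,"claw": 0},
    {"ax": 0,"ay": 0,"az": 0,"dx": 0,"dy": -3,"dz": 0,"claw": 0},
    {"ax": 0,"ay": 0,"az": 0,"dx": 0,"dy": -2,"dz": 0,"claw": 0},
  ],
)

```text
time_s: 20.5
tcp_pos: [0.4505, -0.324, 0.0648]
ee_rot: [[-0.36, -0.933, -0.012], [-0.933, 0.36, 0.005], [-0.0, 0.013, -1.0]]
wrist_force: [-13.5, 7.2, 13.6]
gripper_width: 0.005
gripper_force: 8.3
```

```bash
python3 -c "
from h import *
d=st()"
```

```text
t 20.5 tcp in bed frame mm [-17.3  -0.3  26.8] yaw 158.88 zax [-0.0118  0.0049 -0.9999] q [-19.   26.2 -21.1  -0.1 -43.4  -2.1] F stage [-15.1   1.9  13.6]
```

Request:
play_rows(
  steps=[
    {"ax": 0,"ay": 0,"az": 0,"dx": 0,"dy": 15,"dz": 0,"claw": 0},
    {"ax": 0,"ay": 0,"az": 0,"dx": 0,"dy": 15,"dz": 0,"claw": 0},
    {"ax": 0,"ay": 0,"az": 0,"dx": 0,"dy": 0,"dz": -40,"claw": 0},
    {"ax": 0,"ay": 0,"az": 0,"dx": 0,"dy": 0,"dz": -40,"claw": 0},
    {"ax": 0,"ay": 0,"az": 0,"dx": -30,"dy": 0,"dz": -40,"claw": 0},
    {"ax": 0,"ay": 0,"az": 0,"dx": -40,"dy": 0,"dz": -40,"claw": 0},
    {"ax": 0,"ay": 0,"az": 0,"dx": -40,"dy": 0,"dz": 0,"claw": 0},
    {"ax": 0,"ay": 0,"az": 0,"dx": 0,"dy": 0,"dz": 0,"claw": 0},
    {"ax": 0,"ay": 0,"az": 0,"dx": 0,"dy": 0,"dz": 0,"claw": 0},
  ],
)

```text
time_s: 21.4
tcp_pos: [0.4659, -0.2159, 0.2207]
ee_rot: [[-0.357, -0.934, 0.001], [-0.934, 0.357, -0.0], [-0.0, -0.001, -1.0]]
wrist_force: [0.5, -0.5, -0.0]
gripper_width: 0.006
gripper_force: 0.0
```

```bash
python3 - <<'E'
from h import *
d=st();c=cap('wrist','wA');Q=bedcloud('wA')
for s in(1,-1):
    q=Q[(Q[:,2]>3)&(Q[:,2]<30)&(abs(s*Q[:,1]-26)<5)]
    print(s,[(x,np.median(k).round(1)) for x in range(54,122,6) if len(k:=q[abs(q[:,0]-x)<3,2])>2])
k=Q[(Q[:,2]>28)&(Q[:,2]<38)&(abs(Q[:,1])<25)&(Q[:,0]<30)&(Q[:,0]>-60)];print('grip X',k[:,0].min(),k[:,0].max())
k=Q[(abs(Q[:,2])<2)&(abs(Q[:,1])<25)&(Q[:,0]<-5)&(Q[:,0]>-60)];print('bed front X',k[:,0].min(),k[:,0].max())
k=Q[(Q[:,2]>55)&(Q[:,2]<90)&(abs(Q[:,0]-43)<20)&(Q[:,1]>40)&(Q[:,1]<140)];print('knob',len(k),k.mean(0).round(1),k.min(0).round(1),k.max(0).round(1))
o=cap('side','sA')
im=np.zeros((600,800,3),np.uint8);im[:384,:512]=c['frame'];im[300:575,520:795]=cv2.resize(o['frame'][210:320,220:330],None,fx=2.5,fy=2.5)
cv2.imwrite('pics/mA.png',im)
E
```

```text
t 21.4 tcp in bed frame mm [-41.9 106.  182.7] yaw 159.06 zax [ 0.0011 -0.     -1.    ] q [ -6.7  11.9 -16.4  -0.  -61.6 -14.2] F stage [ 0.6 -0.3 -0. ]
1 [(54, np.float64(7.6)), (60, np.float64(9.7)), (66, np.float64(17.6)), (72, np.float64(16.7)), (78, np.float64(15.7)), (84, np.float64(8.1)), (90, np.float64(8.1)), (96, np.float64(8.1)), (102, np.float64(7.8)), (108, np.float64(5.7)), (114, np.float64(4.1)), (120, np.float64(9.1))]
-1 [(54, np.float64(7.8)), (60, np.float64(9.7)), (66, np.float64(17.6)), (72, np.float64(16.5)), (78, np.float64(9.9)), (84, np.float64(8.2)), (90, np.float64(7.7)), (96, np.float64(8.1)), (102, np.float64(7.6)), (108, np.float64(5.7)), (114, np.float64(4.2)), (120, np.float64(8.9))]
grip X -9.468582648536508 4.094189398021384
bed front X -25.779301489792218 -13.492466668341326
knob 480 [ 42.3 113.9  70.6] [ 32.4 104.5  55.1] [ 55.3 126.6  76.9]
```

View pics/mA.png

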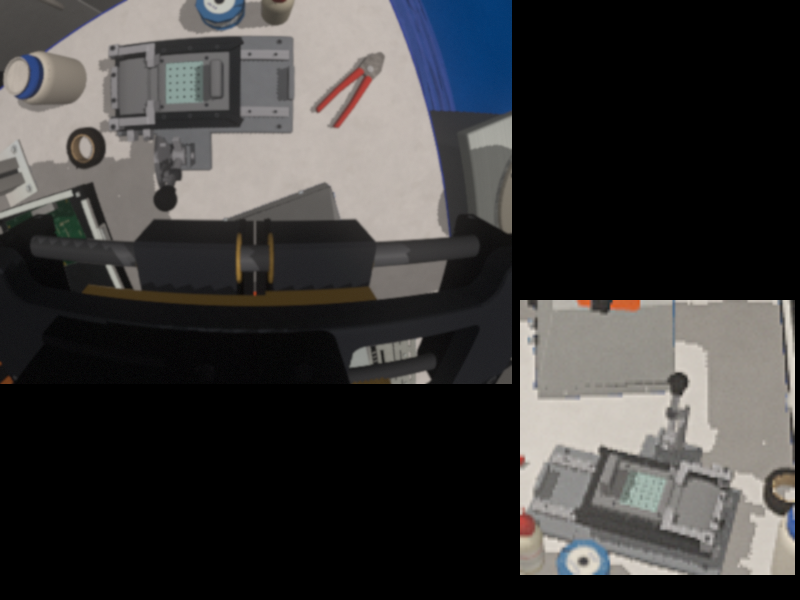

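The table stands 50 mm back, with the plate home, both clips down at (120,50) and (120,125), and the knob outward at (165,198), centre about 115 mm from the midline, in the float notch.

```bash
python3 -c "
from station import *
print(finish_job())"
```

```text
the job is handed in; nothing more can be done
None
```

The job is handed in: the long plate is home under both clips, the lever is in its float notch and the table is at its rear stop, but `finish_job()` returned no verdict, so the result is as I measured it just before.

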